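Set the packet labeller's press foot with a setting block

ROBOT

A 6-joint arm with a two-finger parallel gripper is mounted at the origin on the work surface. World frame = base frame: x ahead of the robot, y to its left, z up, the work surface at z = 0. Lengths are in m, angles in rad, forces in N, time in s.
With the tool pointing down it reaches from about 0.425 to 0.95 m from the base axis. Payload 3.5 kg.
Tool frame: the origin (TCP) lies midway between the tips of the shut fingers; the grasp point (between the pads) lies 19 mm behind it; z points along the fingers, y is the direction in which the jaws open and shut (so a half turn about z gives the same grasp; the last joint's range is limited). The gripper opens to 85 mm and grips with 20 to 120 N. Pads are 22 mm wide; open, the fingers measure 114 mm over their backs; the gripper's body (76 mm by 85 mm) begins 54 mm behind the grasp point. The pads swing forward as they close: fully open they stand 13 mm farther back than shut.
Start: joints at [-1.421, 0.286, 1.577, -0, 1.279, -0.15], TCP at [0.199, -0.645, 0.207] pointing down, gripper open.
Joint ranges: [-2.77, 2.77], [-0.9, 2.22], [0.21, 2.48], [-1.53, 4.67], [0.24, 2.81], [-2.84, 2.84]. Speed limits (rad/s): [2.79, 2.79, 3.14, 3.14, 3.14, 3.14].

INTERFACE

Orientations are given as a unit quaternion [x, y, z, w].
In Python, from plant import * gives the robot as it stands.
- The arm moves only by the shell command python3 -m jog 'ROWS' [FORCE]. ROWS is a JSON object of lists of equal length, an entry for each row: "travel": the shift along the world's x, y, z in mm, a list of three; "dr": the turn, a rotation vector about the world's x, y, z in degrees, a list of three; "jaw": the closure in counts, from 0 (fully open) to 255 (shut). In form: {"travel": [[x, y, z], ...], "dr": [[wx, wy, wz], ...], "jaw": [jaw, ...]}. A call has 1 to 5 rows; each row shifts and turns the commanded pose from where the row before left it; what a row does not reach is not made up. A row lasts 1/12 s, in which the tool goes at most 41.7 mm and 7.16 degrees, less where a joint would pass 70% of its speed; a pose out of reach is approached as far as the arm can. A call is refused whole if a number of a shift passes 41.7 or a number of a turn 7.16, either way. A call with a gripper value outside its range is refused whole. The fingers move at their own pace and stop on an object; FORCE is the grip in N (left out, the last holds). Time passes only in rows, so rows that do not move let the fingers close. It gives the time, the measured TCP pose, the force and the opening at its end, in the units of the state.
- get_state(): the state, without advancing time (a new reading comes with each control period).
- read_camera(name): name is "scene" or "top"; returns the picture (384x512x3 uint8, red, green, blue); there is no depth.
- camera_info(name): a dict with "K" (3x3 intrinsics, pixels), "k1" (the pictures are not rectified: a ray, as slopes to the right and down, at radius r is drawn at 1 + k1 r^2 times it, then the intrinsics apply), "R" (3x3) and "t" (3): a world point X has camera coordinates R X + t. Camera axes: x right, y down, z forward; pixel columns grow to the right and rows downward; lengths in m; the calibration is good to about 2 mm. A picture is of the moment at which its call begins. camera_info takes no time and is no camera call.
- sign_off(): hands the job in, once; it reports no verdict.
The state is a dict: "time": time; "qpos": joint angles; "dq": joint speeds; "joint_efforts": joint torques, N m; "eef_pos": TCP position; "tcp_rot": TCP orientation; "contact_force": force on the tool from outside, world axes, zero at the start; "wrist_torque": the same for the moment, N m; "opening": opening from 0.0 (shut) to 1.0 (fully open).
Only numpy, scipy, OpenCV 4.12 (cv2) and the standard library are available. Lean on these libraries where they do the work, as an engineer would, in place of code of your own. Each camera call takes 0.05 s, during which the arm holds its last target. There are 200 camera calls.

TASK

Lay the setting block on the packet labeller's bed and slide its thin end under the press foot, then turn the stop screw down with the driver until the block just drags: the sprung foot bears lightly on it, lifted a millimetre or two off its stop. Stand the driver back in its stand, draw the block back out so that it lies on the bed in front of the bridge, clear of the foot, and leave the other things on the counter where they are.

Things in the scene. Friction and masses are not known exactly. Their poses are not given: they have to be found in the camera images.
- labeller: packet labeller, fixed: white base with a level steel bed along own x (x -186 to +166 mm, 98 mm wide, top at z = 40 mm). Two guides on the bed, 10 mm high, inner faces at y = -20 and +20 mm, x -120 to +130 mm, near ends flared out to x = -152 mm. Origin on the counter straight below the stop screw's axis, z up; the robot's side is -x, where the block goes in
- bridge_mid (a point): middle of the top of the labeller's aluminium bridge, 116 mm above the counter: a bar across the bed, 34 mm along it and 114 mm long, its underside 98 mm above the counter, on two posts at labeller y = -44 and +44 mm
- reel_top (a point): middle of the top of the label reel (100 mm across, 104 mm above the counter; its spindle ends at 122 mm) on the labeller's grey print module, a box 56 mm high at labeller x 20 to 180, y 65 to 180 mm
- stop_screw (a joint): turn (rad) of the stop screw, upright through the bridge's middle; grows clockwise seen from above, lowering screw and press foot 10 mm a turn (1.59 mm per rad). Range 0 to 6.6, starts at 0.4 to 2.2; stays where left, turns against 0.07 N m. At 0 the sole hangs 25 mm above the bed, at 3.1 just at the 20 mm block's top, at 4.02 it is 1.4 mm lower
- screw_recess (a point): centre of the mouth of the square recess in the stop screw's round steel head (30 mm across, 16 mm high, above the bridge). Recess 11 mm square, 13 mm deep; this point's x and y axes lie square to its sides and turn with the screw; z up
- press_foot (a joint): how far the sprung press foot is lifted off its stop, in m: 0 hanging free, at most 0.008; 1 N to lift it off, then 1.5 N more per mm. With the block beneath, 0.0003 to 0.0025 is the light drag wanted, about 0.0014 is best
- foot_sole (a point): middle of the underside of the white press foot (22 mm along the bed plus turned-up toes to 37 mm, 26 mm wide) that hangs below the stop screw; moves with the foot
- setting_block: L-shaped aluminium setting block, loose, 120 mm long (own x), 26 mm wide, 0.23 kg: slab 20 mm high with its free end at x = +60 mm, upright tail 50 mm high at x = -60 to -30 mm. Origin mid underside. Starts flat on the counter beside the labeller, thin end roughly away from the robot. Well under the foot when its origin is 35 mm before the screw's axis, thin end ahead, on the bed's middle line
- block_grip (a point): middle of the setting block's tail, 40 mm above the block's underside and 45 mm behind its origin; grip across the 26 mm width (own y axis)
- driver: driver, loose, upright in its stand; 122 mm long, 0.15 kg. Origin at the bit's end, z up its axis. Steel bit 10 mm square (sides square to own x, y), 12 mm long, last 4 mm tapered; collar 25 mm across, z 12 to 20 mm, whose underside sits on the screw head or stand when home (it stays standing if let go); shank 14 mm; round black handle 28 mm across, z 48 to 122 mm. Grip at z about 95 mm
- driver_stand: dark steel driver stand, 64 mm square and 30 mm high, fixed to the counter; origin in the middle of its underside
- stand_hole (a point): mouth of the stand's one round hole (18 mm across, 22 mm deep), in the middle of its top face, 30 mm above the counter; the driver stands in it with its collar on the top face, its origin 12 mm below this point
- pump_bottle: yellow pump bottle, 58 mm across, 171 mm high, loose bystander; origin in the middle of its underside
- label_roll_a: white label roll standing on its end, 58 mm across, 40 mm high, loose bystander; origin in the middle of its underside
- label_roll_b: another such label roll
- label_roll_c: another such label roll
- packet_a: medicine packet lying flat on the labeller's bed beyond the bridge, 95 by 36 by 18 mm, loose bystander; origin in the middle of its underside
- packet_b: another such packet, on the counter
- marker_pen: marker pen lying on the counter, 125 mm long, 13 mm thick, loose bystander
Not all that is in view belongs to the job. Leave any orange look-alike of the setting_block alone.

How it is judged:
On the way, in this order (a step that is already met when the one before it is completed fails the run):
1. the setting block lies on the bed with its thin end under the press foot, the foot still clear of it (x of setting_block in the frame of labeller between -0.055 and 0 m and y of setting_block in the frame of labeller between -0.012 and 0.012 m and z of setting_block in the frame of labeller below 0.043 m and angle between setting_block's own z axis and vertical below 0.08 rad and angle between the x axis of setting_block and the x axis of labeller, either way round below 0.3 rad and value of joint press_foot below 0.0003 m), for 0.2 s.
2. with the driver's bit home in the stop screw, the foot comes down to bear lightly on the block (lifted 0.3 to 2.5 mm off its stop) (horizontal distance between driver and screw_recess below 0.004 m and z of driver in the frame of screw_recess below -0.005 m and x of setting_block in the frame of labeller above -0.058 m and value of joint press_foot between 0.0003 and 0.0025 m), for 0.2 s.
At the end, for the whole second after the job is handed in: The free foot's sole is 17.5 to 19.7 mm above the bed (0.3 to 2.5 mm below the 20 mm block's top); the block lies flat and still on the bed before the bridge, 30 mm or less off its middle line, its end 18 mm or more before the screw's axis; the driver stands upright and still, home in its stand (z of foot_sole in the frame of labeller between 0.0575 and 0.0597 m and value of joint press_foot below 0.0003 m and x of setting_block in the frame of labeller between -0.18 and -0.078 m and y of setting_block in the frame of labeller between -0.03 and 0.03 m and z of setting_block in the frame of labeller between 0.037 and 0.043 m and angle between setting_block's own z axis and vertical below 0.08 rad and linear speed of each of setting_block, driver below 0.01 m/s and horizontal distance between driver and stand_hole below 0.006 m and z of driver in the frame of stand_hole below -0.009 m and angle between driver's own z axis and vertical below 0.12 rad); the robot touches nothing.
It fails at once if a bystander (pump bottle, label roll, packet or marker pen) is shifted by more than 50 mm or the bottle is tipped (distance of any of pump_bottle, label_roll_a, label_roll_b, label_roll_c, packet_a, packet_b, marker_pen from where it was at the start of the episode above 0.05 m or angle between pump_bottle's own z axis and vertical above 0.5 rad).
It also fails if it takes over 72 s, if anything falls off the work surface, if the arm or the gripper's body presses on something with over 40 N, if the wrist force passes 120 N, or if a joint passes its speed limit or range.

## Working session

There is one attempt and no reset: what is moved stays moved. The work goes in short steps, Python scripts to look and compute and a shell command to move; the robot and the scene stay as the last step left them, time stands still between calls to the robot, and variables do not carry over. Pictures are saved under pics/ and viewed, about 8 in all and at most 12, crops included, and the job is handed in when it is done.

```bash
ls; mkdir -p pics
python3 - <<'E'
from plant import *
import cv2,numpy as np
for n in ("scene","top"):
    im=read_camera(n); cv2.imwrite(f"pics/{n}0.png",im[:,:,::-1]); c=camera_info(n); print(n,c)
a=cv2.imread("pics/scene0.png");b=cv2.imread("pics/top0.png")
s=get_state(); print(s)
E
```

```text
pics
scene {'K': array([[453.22235636,   0.        , 256.00521618],
       [  0.        , 453.22235636, 189.37364807],
       [  0.        ,   0.        ,   1.        ]]), 'k1': 0.04156025811971945, 'R': array([[-0.49941301,  0.86625164,  0.01395523],
       [ 0.62295713,  0.37024952, -0.68908614],
       [-0.60208892, -0.33544508, -0.72454506]]), 't': array([ 0.24148924, -0.25346234,  1.74604253])}
top {'K': array([[424.56165218,   0.        , 254.51553283],
       [  0.        , 424.56165218, 188.29119207],
       [  0.        ,   0.        ,   1.        ]]), 'k1': -0.10570985071867567, 'R': array([[ 0.01564678, -0.99979926, -0.01251496],
       [-0.99774759, -0.01479567, -0.06542804],
       [ 0.06522974,  0.01351051, -0.99777881]]), 't': array([0.00320558, 0.5395521 , 1.33878213])}
{'time': 0.1, 'qpos': array([-1.42100915e+00,  2.87134472e-01,  1.57801808e+00, -2.83028557e-05,
        1.27861439e+00, -1.50007641e-01]), 'dq': array([ 0.00097535, -0.00246123, -0.00367074, -0.00090858,  0.00062405,
        0.00118864]), 'joint_efforts': array([ 4.84019492e-04, -4.07298696e+01, -2.93698043e+01, -1.70020699e-04,
        3.34567791e-03, -1.27656170e-05]), 'eef_pos': array([ 0.19926247, -0.64424183,  0.20525407]), 'tcp_rot': array([ 9.88785208e-01,  1.49340651e-01, -1.34273818e-05, -1.08714671e-03]), 'contact_force': array([-0.88855762,  0.64929634, -0.10033518]), 'wrist_torque': array([-0.00324623,  0.0043759 , -0.04889971]), 'opening': 1.001140923171553}
```

Run:
```python
import cv2
for n in("scene","top"):
    a=cv2.imread(f"pics/{n}0.png"); cv2.imwrite(f"pics/{n}0b.png",cv2.resize(a,(800,600),interpolation=cv2.INTER_CUBIC))
```

```text
(no output)
```

View pics/scene0b.png

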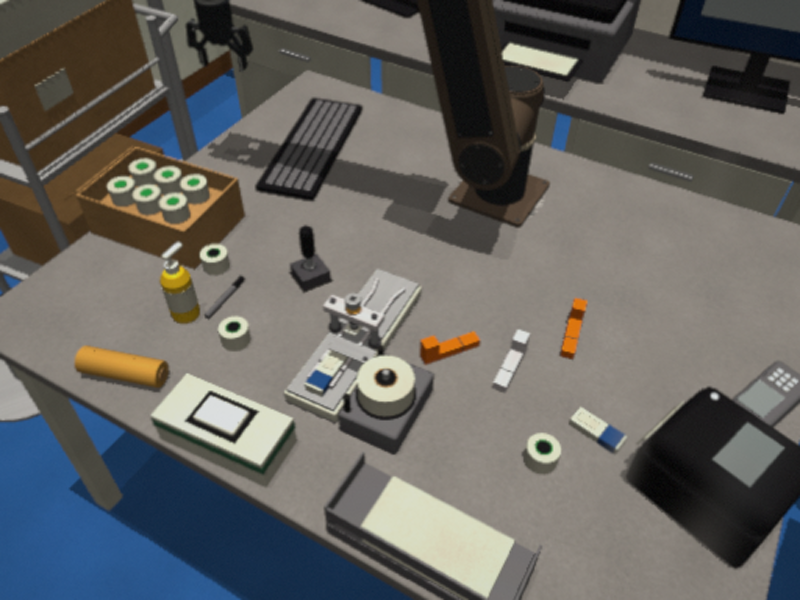

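View pics/top0b.png

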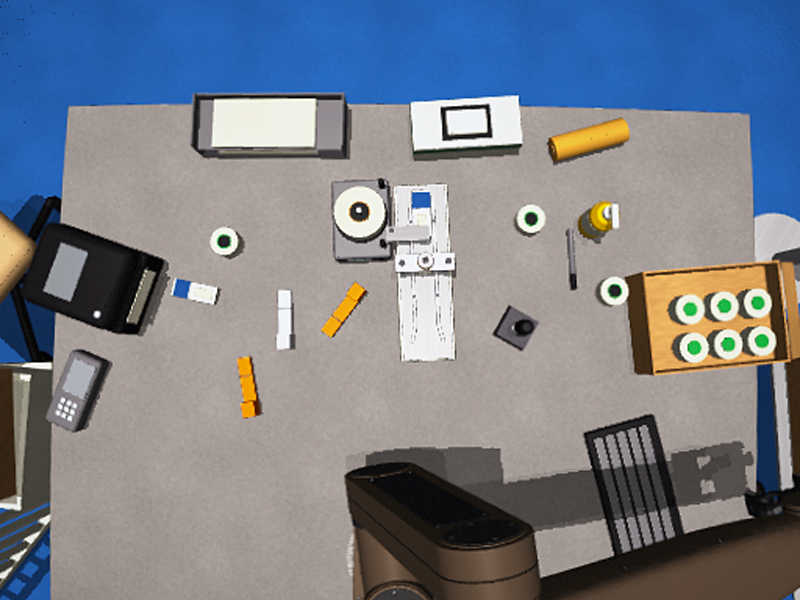

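The thing wanted is the silver L-block, at about (285,320) in the enlarged top view. It could be confused with the orange L-blocks at (345,310) and (248,387) and packet_b at (194,290). I'll check it in close crops.

```bash
cat > h.py <<'E'
import numpy as np,cv2
from plant import *
def pix(n,P):
    c=camera_info(n); X=np.atleast_2d(P)@c["R"].T+c["t"]; s=X[:,:2]/X[:,2:]
    s=s*(1+c["k1"]*(s**2).sum(1,keepdims=True)); return s*c["K"][0,0]+c["K"][:2,2]
def ray(n,uv):
    c=camera_info(n); d=(np.array(uv,float)-c["K"][:2,2])/c["K"][0,0]; s=d.copy()
    for _ in range(20): s=d/(1+c["k1"]*(s@s))
    R=c["R"]; return -R.T@c["t"], R.T@np.append(s,1)
def at(n,uv,z):
    o,d=ray(n,uv); return o+d*(z-o[2])/d[2]
def tri(uvs,uvt):
    A=[];b=[]
    for n,uv in(("scene",uvs),("top",uvt)):
        o,d=ray(n,uv); d/=np.linalg.norm(d); M=np.eye(3)-np.outer(d,d); A.append(M);b.append(M@o)
    return np.linalg.lstsq(np.vstack(A),np.hstack(b),rcond=None)[0]
def cell(im,x,y,w,h,W=266,H=300,pts=()):
    s=min(W/w,H/h); c=cv2.resize(im[y:y+h,x:x+w],None,fx=s,fy=s,interpolation=cv2.INTER_CUBIC)
    o=np.zeros((H,W,3),np.uint8); o[:c.shape[0],:c.shape[1]]=c
    for i in range(-(-x//10)*10,x+w,10): 
        p=int((i+.5-x)*s); cv2.line(o,(p,0),(p,5),(0,0,255)); cv2.putText(o,str(i),(p-8,14),0,.32,(0,0,255))
    for i in range(-(-y//10)*10,y+h,10):
        p=int((i+.5-y)*s); cv2.line(o,(0,p),(5,p),(0,0,255)); cv2.putText(o,str(i),(6,p+4),0,.32,(0,0,255))
    for q in pts: cv2.circle(o,(int((q[0]+.5-x)*s),int((q[1]+.5-y)*s)),2,(0,255,0),-1)
    return o
def mont(name,cells): cv2.imwrite(name,np.vstack([np.hstack(cells[:3]),np.hstack(cells[3:])]))
E
python3 - <<'E'
from h import *
t=cv2.imread("pics/top0.png");s=cv2.imread("pics/scene0.png")
mont("pics/m1.png",[cell(t,165,180,35,50),cell(t,240,155,60,80),cell(t,305,185,50,50),cell(s,305,205,45,50),cell(s,180,165,100,110),cell(s,180,140,40,50)])
E
```

```text
(no output)
```

View pics/m1.png

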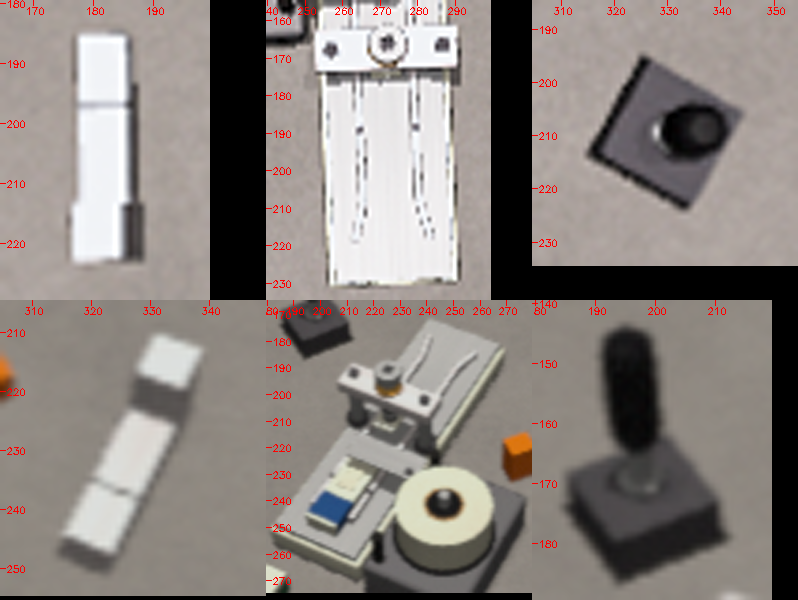

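The silver L-block at top px (181,204) is the right one. Its tail is at (180,218), towards the robot. Next I'll turn the pixels into poses.

Run:
```python
from h import *
from scipy.optimize import least_squares
np.set_printoptions(precision=4,suppress=True)
r=tri((225.4,190.4),(271.5,166)); print("recess",r)
def fit(model,obs,x0):
    def f(p):
        M=np.array([[p[0]+np.cos(p[2])*a-np.sin(p[2])*b,p[1]+np.sin(p[2])*a+np.cos(p[2])*b,c] for a,b,c in model])
        return np.hstack([pix(n,M[i:i+1])[0]-uv for i,(n,uv) in enumerate(obs)])
    q=least_squares(f,x0,loss="soft_l1"); print(q.x,np.round(q.fun,1)); return q.x
T="top";S="scene"
print("lab")
a=fit([(-.186,.049,.04),(-.186,-.049,.04),(0,.044,.12),(0,-.044,.12),(0,0,r[2])],[(T,(256.8,230.5)),(T,(290.4,229.2)),(T,(256.8,167.8)),(T,(286.2,166.5)),(T,(271.5,166))],[r[0],r[1],0])
print("block")  # crop top scale 6, scene scale 5.91
X=lambda x,x0,s:x/s+x0-.5
tp=lambda x,y:(T,(X(x,165,6),X(y,180,6))); sc=lambda x,y:(S,(X(x,305,5.91),X(y-300,205,5.91)))
fit([(.06,.013,.02),(.06,-.013,.02),(-.06,.013,.05),(-.06,-.013,.05),(-.03,.013,.05),(-.06,.013,.05),(-.06,-.013,.05),(-.03,-.013,.05),(-.03,.013,.05),(.06,.013,.02),(.06,-.013,.02)],
 [tp(77,34),tp(128,34),tp(73,261),tp(121,261),tp(72,203),sc(203,352),sc(153,334),sc(134,370),sc(186,390),sc(115,556),sc(62,537)],[.5,.2,0])
print("driver top",tri((195.8,145.2),(337.6,208.9)), at(T,(337.6,208.9),.14))
print("stand",[at(T,p,.03) for p in((325.2,194.8),(344.2,205.7),(333.8,223),(315.8,213))], np.mean([at(T,p,.03) for p in((325.2,194.8),(344.2,205.7),(333.8,223),(315.8,213))],0))
```

```text
recess [ 0.5964 -0.0384  0.1465]
lab
[ 0.5957 -0.0391  0.0593] [ 1.  -0.4 -1.3 -0.4 -0.2  0.2  0.1  0.2  0.2  0.3]
block
[0.4859 0.2439 0.057 ] [-0.3  0.2 -0.8 -0.2 -0.3 -0.  -0.1 -0.4 -0.5  0.  -0.1 -0.4  0.2 -0.4
 -0.1  0.2 -0.7 -0.1 -0.7 -0.3 -0.1 -0.4]
driver top [ 0.474  -0.2303  0.1402] [ 0.4751 -0.2323  0.14  ]
stand [array([ 0.5213, -0.2128,  0.03  ]), array([ 0.4876, -0.2734,  0.03  ]), array([ 0.4326, -0.2406,  0.03  ]), array([ 0.4634, -0.1834,  0.03  ])] [ 0.4762 -0.2276  0.03  ]
```

```bash
python3 -m jog '{"travel":[[25,27,0],[25,27,0],[25,27,0],[25,27,0],[25,27,0]],"dr":[[0,0,-2],[0,0,-2],[0,0,-2],[0,0,-2],[0,0,-2]],"jaw":[0,0,0,0,0]}' 40
python3 -m jog '{"travel":[[25,27,0],[25,27,0],[25,27,0],[25,27,0],[7.3,36.4,0]],"dr":[[0,0,-2],[0,0,-2],[0,0,0],[0,0,0],[0,0,0]],"jaw":[0,0,0,0,0]}'
```

```text
time: 0.52
eef_pos: [0.325, -0.5082, 0.2058]
tcp_rot: [0.998, 0.061, -0.0, -0.001]
contact_force: [-0.6, -0.6, 0.1]
opening: 0.999
time: 0.93
eef_pos: [0.4338, -0.3645, 0.2062]
tcp_rot: [1.0, 0.028, 0.001, 0.0]
contact_force: [-0.2, 0.6, -0.3]
opening: 0.998
```

```bash
python3 -m jog '{"travel":[[7,36.4,0],[7,36.4,0],[7,36.4,0],[7,36.4,0],[7,36.4,0]],"dr":[[0,0,0],[0,0,0],[0,0,0],[0,0,0],[0,0,0]],"jaw":[0,0,0,0,0]}'
python3 -m jog '{"travel":[[7,36.4,0],[7,36.4,0],[7,36.4,0],[7,36.4,0],[7,36.4,0]],"dr":[[0,0,0],[0,0,0],[0,0,0],[0,0,0],[0,0,0]],"jaw":[0,0,0,0,0]}'
python3 -m jog '{"travel":[[-9,34.7,-10],[-9,34.7,-10],[-9,34.7,-10],[-9,34.7,-10],[-9,34.7,-10]],"dr":[[0,0,0],[0,0,0],[0,0,0],[0,0,0],[0,0,0]],"jaw":[0,0,0,0,0]}'
python3 -m jog '{"travel":[[-9,34.7,-10],[-9,34.7,-10],[0,0,-15]],"dr":[[0,0,0],[0,0,0],[0,0,0]],"jaw":[0,0,0]}'
```

```text
time: 1.35
eef_pos: [0.4664, -0.1815, 0.206]
tcp_rot: [1.0, 0.028, -0.0, -0.0]
contact_force: [0.5, 0.1, 0.6]
opening: 0.999
time: 1.77
eef_pos: [0.5013, 0.0004, 0.2062]
tcp_rot: [1.0, 0.028, -0.0, -0.0]
contact_force: [1.0, 0.2, 0.1]
opening: 0.998
time: 2.18
eef_pos: [0.4556, 0.1736, 0.1557]
tcp_rot: [1.0, 0.028, -0.0, 0.0]
contact_force: [0.5, 0.1, 0.9]
opening: 1.0
time: 2.43
eef_pos: [0.4371, 0.2463, 0.1217]
tcp_rot: [1.0, 0.03, 0.001, -0.001]
contact_force: [0.1, -1.0, -0.7]
opening: 1.006
```

```bash
python3 -m jog '{"travel":[[2,-2,-35],[0,0,-33],[0,0,-30],[0,0,0],[0,0,0]],"dr":[[0,0,0],[0,0,0],[0,0,0],[0,0,0],[0,0,0]],"jaw":[0,0,0,60,150]}' 40
python3 -m jog '{"travel":[[0,0,0],[0,0,0],[0,0,0],[0,0,0]],"dr":[[0,0,0],[0,0,0],[0,0,0],[0,0,0]],"jaw":[255,255,255,255]}' 40
python3 - <<'E'
from h import *
im=read_camera("top")[:,:,::-1]; s=read_camera("scene")[:,:,::-1]
st=get_state(); print(st["eef_pos"],st["opening"])
mont("pics/m2.png",[cell(im,150,170,60,70),cell(im,240,155,40,45),cell(im,305,185,50,50),cell(s,295,180,70,80),cell(s,205,175,40,45),cell(s,180,140,40,50)])
E
```

```text
time: 2.85
eef_pos: [0.4388, 0.2389, 0.0219]
tcp_rot: [1.0, 0.028, -0.003, 0.001]
contact_force: [-0.1, 1.1, 0.3]
opening: 0.744
time: 3.18
eef_pos: [0.4422, 0.2397, 0.0255]
tcp_rot: [1.0, 0.028, 0.002, -0.0]
contact_force: [-0.9, -6.4, 15.9]
opening: 0.146
[0.44225224 0.23845908 0.02710287] 0.0005607101676894973
```

View pics/m2.png

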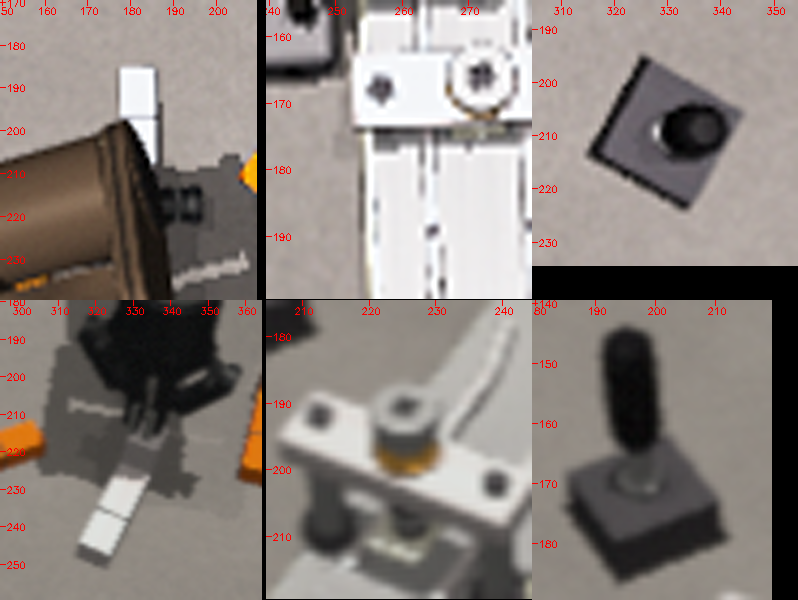

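Run:
```python
from h import *
s=read_camera("scene")[:,:,::-1]; t=read_camera("top")[:,:,::-1]
st=get_state(); print(st["eef_pos"],st["opening"],st["contact_force"],st["qpos"])
P=st["eef_pos"]; o=np.array([.4859,.2439]);c,n=np.cos(.057),np.sin(.057)
B=[np.r_[o+[c*a-n*b,n*a+c*b],h] for a in(-.06,-.03) for b in(-.013,.013) for h in (.05,)]
p=pix("scene",np.vstack([P,B])); print(p)
cv2.imwrite("pics/v4.png",np.hstack([cell(s,300,175,65,80,400,500,p),cell(t,150,170,65,80,400,500)]))
```

```text
[0.44222155 0.23864983 0.02716845] -0.0012241872788605558 [-4.80193867 -6.1113618  15.49510602] [ 0.2943143   0.13937669  2.11544073 -0.00373543  0.88605252  1.81054539]
[[330.89848261 219.51579891]
 [330.55072894 209.86255917]
 [338.69966947 212.86651852]
 [327.06587959 216.58850944]
 [335.30542012 219.67455322]]
```

View pics/v4.png

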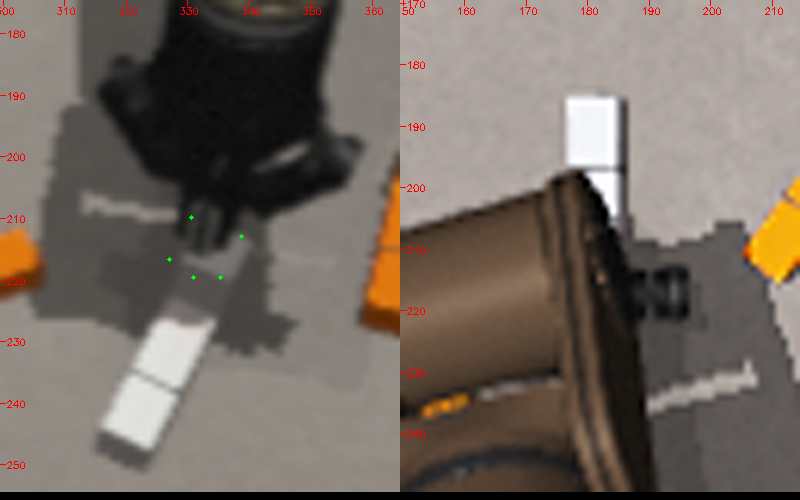

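The fingers shut on top of the tail: the tips are at scene (333,214) with the tail top at (333,218). So the true z seems about 23 mm above the reported z. I'll lift and check that with the camera.

```bash
python3 -m jog '{"travel":[[0,0,30],[0,0,30],[0,0,0],[0,0,0]],"dr":[[0,0,0],[0,0,0],[0,0,0],[0,0,0]],"jaw":[255,255,255,255]}'
python3 - <<'E'
from h import *
s=read_camera("scene")[:,:,::-1]; t=read_camera("top")[:,:,::-1]
st=get_state(); P=st["eef_pos"]; print(P,st["opening"],st["contact_force"],st["wrist_torque"])
p=pix("scene",np.vstack([P,P+[0,0,.023]])); print(p)
cv2.imwrite("pics/v5.png",np.hstack([cell(s,300,160,65,80,400,500,p),cell(t,150,170,65,80,400,500)]))
E
```

```text
time: 3.72
eef_pos: [0.4429, 0.2401, 0.0867]
tcp_rot: [1.0, 0.028, 0.003, -0.001]
contact_force: [-0.3, -0.7, 0.3]
opening: 0.002
[0.44042498 0.23935363 0.08353353] 2.6039606718626903e-05 [-0.2858207  -0.21826301 -0.295282  ] [-0.03433127  0.02306599  0.01230282]
[[333.9081734  206.97054917]
 [334.99945364 201.75736946]]
```

View pics/v5.png

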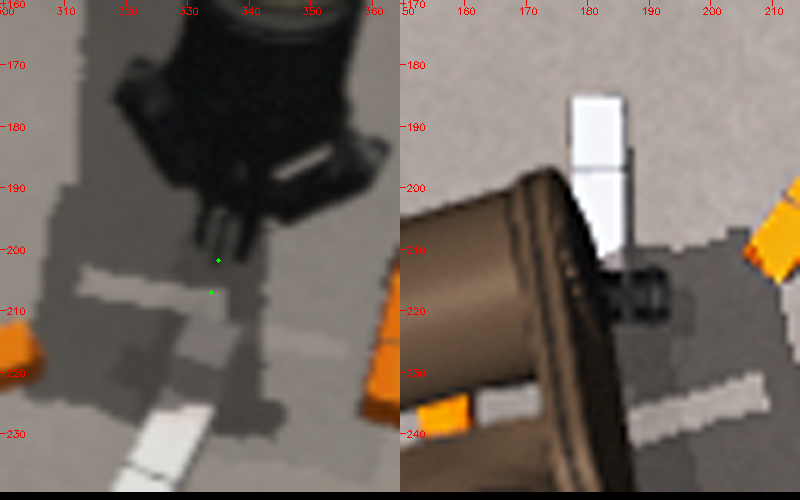

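The tips are at (336,201.5), 23 mm above the reported TCP, so true z = reported + 23 mm. I'll open and go down accordingly.

```bash
python3 -m jog '{"travel":[[0,0,0],[0,0,0],[0,0,0],[0,0,0],[0,0,-15]],"dr":[[0,0,0],[0,0,0],[0,0,0],[0,0,0],[0,0,0]],"jaw":[0,0,0,0,0]}' 50
python3 -m jog '{"travel":[[0,0,-20],[0,0,-20],[0,0,-15],[0,0,-12],[0,0,0]],"dr":[[0,0,0],[0,0,0],[0,0,0],[0,0,0],[0,0,0]],"jaw":[0,0,0,0,0]}'
python3 -m jog '{"travel":[[0,0,0],[0,0,0],[0,0,0],[0,0,0],[0,0,0]],"dr":[[0,0,0],[0,0,0],[0,0,0],[0,0,0],[0,0,0]],"jaw":[255,255,255,255,255]}' 50
```

```text
time: 4.23
eef_pos: [0.4429, 0.2402, 0.0707]
tcp_rot: [1.0, 0.028, 0.003, -0.001]
contact_force: [1.4, -0.1, 0.6]
opening: 0.706
time: 4.65
eef_pos: [0.4383, 0.2386, -0.0014]
tcp_rot: [1.0, 0.028, -0.003, 0.001]
contact_force: [0.3, 1.1, -0.9]
opening: 0.998
time: 5.07
eef_pos: [0.4414, 0.2398, 0.0025]
tcp_rot: [1.0, 0.028, 0.001, -0.0]
contact_force: [-1.1, -0.3, 4.8]
opening: 0.3
```

```bash
python3 -m jog '{"travel":[[0,0,25],[0,0,35],[0,0,20],[0.6,-32,0],[0.6,-32,0]],"dr":[[0,0,0],[0,0,0],[0,0,0],[0,0,0],[0,0,0]],"jaw":[255,255,255,255,255]}'
python3 -m jog '{"travel":[[0.6,-32,0],[0.6,-32,0],[0.6,-32,0],[0.6,-32,0],[0.6,-32,0]],"dr":[[0,0,0],[0,0,0],[0,0,0],[0,0,0],[0,0,0]],"jaw":[255,255,255,255,255]}'
python3 -m jog '{"travel":[[0.6,-32,0],[0.6,-33,0],[0,0,0]],"dr":[[0,0,0],[0,0,0],[0,0,0]],"jaw":[255,255,255]}'
python3 - <<'E'
from h import *
s=read_camera("scene")[:,:,::-1]; t=read_camera("top")[:,:,::-1]
st=get_state(); P=st["eef_pos"]; print(P,st["opening"],st["contact_force"])
cv2.imwrite("pics/s6.png",s);cv2.imwrite("pics/t6.png",t)
cv2.imwrite("pics/v6.png",np.hstack([cell(s,200,150,80,100,400,500),cell(t,235,155,70,87,400,500)]))
E
```

```text
time: 5.48
eef_pos: [0.4431, 0.1759, 0.0839]
tcp_rot: [1.0, 0.03, 0.002, -0.0]
contact_force: [0.6, -2.2, -3.3]
opening: 0.289
time: 5.9
eef_pos: [0.4442, 0.0141, 0.0815]
tcp_rot: [1.0, 0.028, -0.0, -0.0]
contact_force: [0.5, -0.3, -2.0]
opening: 0.295
time: 6.15
eef_pos: [0.4465, -0.0542, 0.0821]
tcp_rot: [1.0, 0.025, 0.001, 0.001]
contact_force: [0.0, 0.3, -1.7]
opening: 0.294
[ 0.44571189 -0.05041205  0.08145603] 0.2940888954053843 [-0.04305408  0.7082413  -2.302999  ]
```

View pics/v6.png

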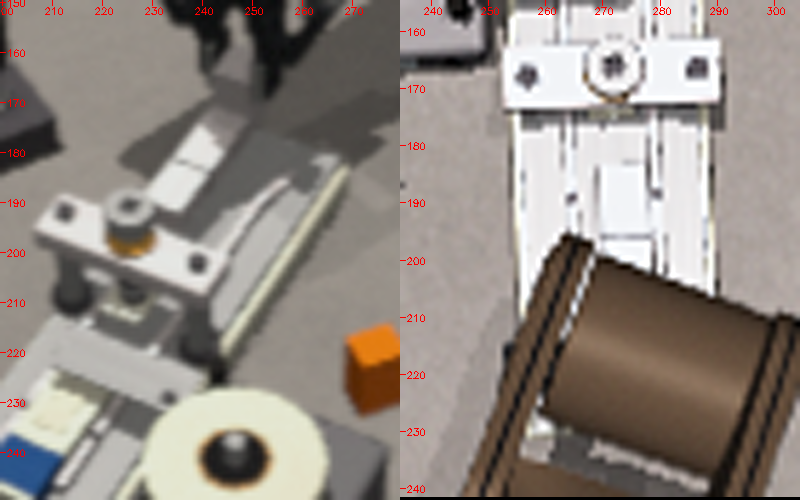

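Run:
```python
from h import *
p=at("top",(273.8,183),.10); d=p[:2]-[.596,-.039]; c,n=np.cos(.059),np.sin(.059)
print(p,"lab",c*d[0]+n*d[1],-n*d[0]+c*d[1])
for z in(.04,.05): # guides: right inner face col ~279 at row 190 ; left ~264
    print(z,at("top",(264,189),z),at("top",(279.3,189),z),at("top",(271.6,189),z))
```

```text
[ 0.55083521 -0.04733134  0.1       ] lab -0.045577467256819985 -0.00565366841667619
0.04 [ 0.53619285 -0.0187024   0.04      ] [ 0.53690569 -0.06675117  0.04      ] [ 0.53654702 -0.04256965  0.04      ]
0.05 [ 0.53555255 -0.01861373  0.05      ] [ 0.53626003 -0.06630154  0.05      ] [ 0.53590405 -0.04230168  0.05      ]
```

```bash
python3 -m jog '{"travel":[[0,4.5,-10],[0,0,-15],[0,0,-8],[0,0,-4],[0,0,0]],"dr":[[0,0,0],[0,0,0],[0,0,0],[0,0,0],[0,0,0]],"jaw":[255,255,255,255,255]}'
python3 -m jog '{"travel":[[0,0,-1],[0,0,-1],[0,0,-1],[0,0,0]],"dr":[[0,0,0],[0,0,0],[0,0,0],[0,0,0]],"jaw":[255,255,255,255]}'
```

```text
time: 6.67
eef_pos: [0.4452, -0.0436, 0.0436]
tcp_rot: [1.0, 0.029, -0.001, -0.001]
contact_force: [-0.2, 0.8, -1.8]
opening: 0.293
time: 7.0
eef_pos: [0.4463, -0.0446, 0.0426]
tcp_rot: [1.0, 0.028, -0.0, -0.0]
contact_force: [-3.3, 3.1, 5.7]
opening: 0.298
```

```bash
python3 -m jog '{"travel":[[10,0.6,1],[12,0.7,0],[12,0.7,0]],"dr":[[0,0,0],[0,0,0],[0,0,0]],"jaw":[255,255,255]}'
python3 -m jog '{"travel":[[10,0.6,0],[10,0.6,0],[8,0.5,0],[5,0.3,0],[0,0,0]],"dr":[[0,0,0],[0,0,0],[0,0,0],[0,0,0],[0,0,0]],"jaw":[255,255,255,255,255]}'
python3 - <<'E'
from h import *
s=read_camera("scene")[:,:,::-1]; t=read_camera("top")[:,:,::-1]
st=get_state(); P=st["eef_pos"]; print(P,st["opening"],st["contact_force"])
cv2.imwrite("pics/s7.png",s);cv2.imwrite("pics/t7.png",t)
cv2.imwrite("pics/v7.png",np.hstack([cell(s,200,160,55,68,400,500),cell(t,240,155,56,70,400,500)]))
E
```

```text
time: 7.25
eef_pos: [0.4807, -0.043, 0.0428]
tcp_rot: [1.0, 0.028, 0.001, 0.0]
contact_force: [-0.9, 0.5, -1.8]
opening: 0.294
time: 7.67
eef_pos: [0.5142, -0.0411, 0.0427]
tcp_rot: [1.0, 0.028, 0.001, 0.0]
contact_force: [0.4, 0.8, -1.6]
opening: 0.293
[ 0.51362934 -0.04111047  0.04267788] 0.29485495535056927 [ 0.40403486 -0.48092724 -0.14013214]
```

View pics/v7.png

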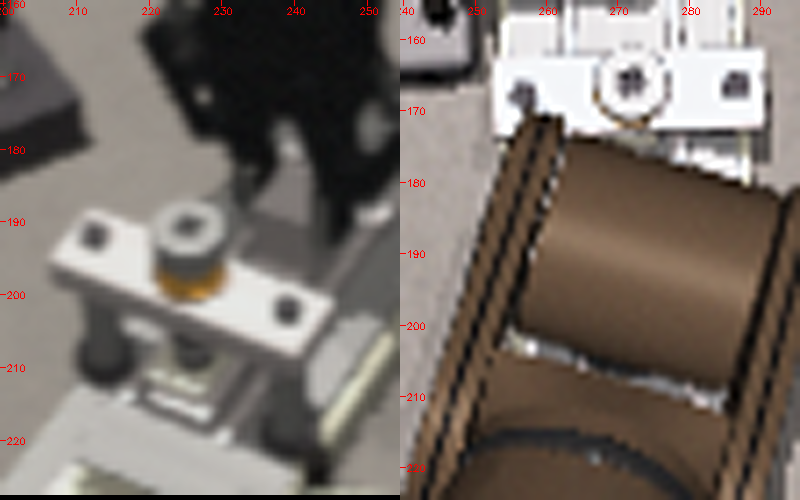

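```bash
python3 -m jog '{"travel":[[0,0,0],[0,0,0],[0,0,0],[0,0,20],[0,0,30]],"dr":[[0,0,0],[0,0,0],[0,0,0],[0,0,0],[0,0,0]],"jaw":[0,0,0,0,0]}'
python3 -m jog '{"travel":[[0,0,30],[0,0,30],[-2,-8,0],[-2,-8,0],[-2,-8,0]],"dr":[[0,0,0],[0,0,0],[0,0,7],[0,0,7],[0,0,7]],"jaw":[0,0,0,0,0]}'
for i in 1 2 3 4; do python3 -m jog '{"travel":[[-1.4,-6.8,0],[-1.4,-6.8,0],[-1.4,-6.8,0],[-1.4,-6.8,0],[-1.4,-6.8,0]],"dr":[[0,0,7],[0,0,7],[0,0,7],[0,0,7],[0,0,7]],"jaw":[0,0,0,0,0]}'|tail -5|head -3; done
python3 -m jog '{"travel":[[-1,-6,0],[-1,-6,0],[-1,-6,0],[-1,-6,0],[-0.5,-4,0]],"dr":[[0,0,7],[0,0,7],[0,0,7],[0,0,7],[0,0,7]],"jaw":[0,0,0,0,0]}'
python3 - <<'E'
from h import *
np.set_printoptions(precision=4,suppress=True)
L=[]
for i in range(4): read_camera("top"); st=get_state(); L.append(st["eef_pos"])
print(np.array(L),st["qpos"],st["tcp_rot"])
t=np.mean([read_camera("top") for _ in range(6)],0)[:,:,::-1]; s=np.mean([read_camera("scene") for _ in range(6)],0)[:,:,::-1]
cv2.imwrite("pics/t8.png",t);cv2.imwrite("pics/s8.png",s)
g=t.mean(2); print(np.round(g[162:171,267:278]).astype(int)); g=s.mean(2); print(np.round(g[185:196,219:233]).astype(int))
E
```

```text
time: 8.18
eef_pos: [0.5098, -0.0403, 0.0897]
tcp_rot: [1.0, 0.028, -0.004, -0.001]
contact_force: [0.0, -0.5, -0.8]
opening: 0.977
time: 8.6
eef_pos: [0.5072, -0.0654, 0.1537]
tcp_rot: [0.977, 0.213, 0.001, 0.001]
contact_force: [-0.4, -0.4, -0.8]
opening: 1.002
time: 9.02
eef_pos: [0.4997, -0.0994, 0.1525]
tcp_rot: [0.868, 0.496, -0.0, -0.0]
time: 9.43
eef_pos: [0.4927, -0.1334, 0.1526]
tcp_rot: [0.679, 0.734, -0.0, -0.0]
time: 9.85
eef_pos: [0.4857, -0.1673, 0.1525]
tcp_rot: [0.426, 0.905, -0.0, -0.0]
time: 10.27
eef_pos: [0.4787, -0.2013, 0.1525]
tcp_rot: [0.135, 0.991, 0.0, -0.0]
time: 10.68
eef_pos: [0.4742, -0.2295, 0.1526]
tcp_rot: [-0.169, 0.986, -0.0, -0.0]
contact_force: [-0.1, 0.9, -0.7]
opening: 0.997
[[ 0.4742 -0.23    0.1526]
 [ 0.4743 -0.2295  0.1526]
 [ 0.4743 -0.2291  0.1525]
 [ 0.4744 -0.2289  0.1525]] [-0.6424  0.011   1.9885  0.0001  1.1424 -2.5446] [-0.1649  0.9863  0.0001 -0.    ]
[[203 186 186 245 239 241 242 236 205 234 246]
 [248 202 243 241 243 241 238 242 242 167 250]
 [197 242 242 239 239 146 164 247 240 244 244]
 [178 241 247 158  40  86  63 241 245 244 
[... 309 characters left out ...]
 132 132 132 135 137 140 140 139 146 168 185 185]
 [131 132 134 137 144 153 156 156 148 146 162 178 184 185]
 [135 139 147 158 171 174 171 174 177 178 182 184 185 185]
 [144 147 161 177 178 162 141 151 168 176 185 184 182 184]
 [161 160 173 180 165 123  86  86 111 155 179 169 168 181]
 [205 179 173 178 151 106  84  88 129 168 180 166 164 178]
 [218 187 167 179 168 148 130 132 159 178 177 156 163 197]
 [218 182 154 169 175 179 179 178 176 170 142 124 171 205]
 [220 186 124 107 143 171 178 176 162 127  89 119 183 196]
 [222 188 119  74  80  88  91  91  87  77  77 126 188 181]][ WARN:0@45.555] global loadsave.cpp:1063 imwrite_ Unsupported depth image for selected encoder is fallbacked to CV_8U.
```

```bash
python3 -m jog '{"travel":[[1,0,-22],[0,0,-22],[0,0,-22],[0,0,-15],[0,0,0]],"dr":[[0,0,0],[0,0,0],[0,0,0],[0,0,0],[0,0,0]],"jaw":[0,0,0,0,60]}' 80
python3 -m jog '{"travel":[[0,0,0],[0,0,0],[0,0,0],[0,0,0],[0,0,0]],"dr":[[0,0,0],[0,0,0],[0,0,0],[0,0,0],[0,0,0]],"jaw":[255,255,255,255,255]}' 80
python3 - <<'E'
from h import *
from scipy.optimize import minimize
T=cv2.imread("pics/t8.png").mean(2);S=cv2.imread("pics/s8.png").mean(2)
k=16
def rend(n,c,y,z,x0,y0,w,h,sg):
    q=[(c[0]+.0055*(a*np.cos(y)-b*np.sin(y)),c[1]+.0055*(a*np.sin(y)+b*np.cos(y)),z) for a,b in((1,1),(-1,1),(-1,-1),(1,-1))]
    p=(pix(n,q)+.5-[x0,y0])*k; m=np.zeros((h*k,w*k),np.float32)
    cv2.fillConvexPoly(m,np.round(p*16).astype(np.int32),1,cv2.LINE_AA,4)
    return cv2.resize(cv2.GaussianBlur(m,(0,0),sg*k),(w,h),interpolation=cv2.INTER_AREA)
for n,G,(x0,y0,w,h) in(("top",T,(269,163,7,7)),("scene",S,(222,188,8,5))):
    P=G[y0:y0+h,x0:x0+w]; yy,xx=np.mgrid[:h,:w]
    def cost(v,y):
        m=rend(n,v[:2]/1000,y,.1465,x0,y0,w,h,abs(v[2])+.2).ravel()
        A=np.c_[np.ones(m.size),m,m*xx.ravel(),m*yy.ravel()]; r=np.linalg.lstsq(A,P.ravel(),rcond=None); return ((A@r[0]-P.ravel())**2).mean()**.5
    for d in range(0,90,10):
        b=min((minimize(cost,[596+a,-38.5+e,.3],args=(.059-np.radians(d),),method="Nelder-Mead",options=dict(maxiter=90)) for a in(-1,2) for e in (0,)),key=lambda q:q.fun)
        print(n,d,round(b.fun,1),np.round(b.x,1))
E
```

```text
time: 11.9
eef_pos: [0.4731, -0.2273, 0.0677]
tcp_rot: [-0.166, 0.986, 0.003, -0.003]
contact_force: [-0.2, 0.5, -0.4]
opening: 0.884
time: 12.32
eef_pos: [0.4768, -0.23, 0.0734]
tcp_rot: [-0.167, 0.986, -0.001, 0.001]
contact_force: [0.3, -0.0, 3.3]
opening: 0.308
top 0 18.3 [ 5.958e+02 -3.990e+01  2.000e-01]
top 10 21.4 [ 5.958e+02 -3.970e+01  3.000e-01]
top 20 23.1 [ 5.956e+02 -4.030e+01  3.000e-01]
top 30 23.4 [ 5.956e+02 -4.060e+01  4.000e-01]
top 40 23.2 [ 5.957e+02 -4.030e+01  3.000e-01]
top 50 22.2 [ 5.958e+02 -4.010e+01  3.000e-01]
top 60 20.1 [ 5.962e+02 -3.990e+01  3.000e-01]
top 70 17.4 [ 5.963e+02 -4.010e+01  2.000e-01]
top 80 15.5 [596.2 -39.8  -0. ]Traceback (most recent call last):
  File "<stdin>", line 16, in <module>
  File "<stdin>", line 16, in <genexpr>
    res = _minimize_neldermead(fun, x0, args, callback, bounds=bounds,
                               **options)
    fxr = func(xr)
    fx = function(np.copy(x), *(wrapper_args + args))
  File "<stdin>", line 13, in cost
  File "<stdin>", line 7, in rend
  File "h.py", line 4, in pix
    c=camera_info(n); X=np.atleast_2d(P)@c["R"].T+c["t"]; s=X[:,:2]/X[:,2:]
ValueError: time passes only in moves, steps and waits
```

The recess fit gives about 80° clockwise from the labeller's axes, so the screw starts at about 1.4 rad and needs roughly 150° after the bit engages. The driver is gripped, so I'll lift it and move over the screw.

```bash
python3 -m jog '{"travel":[[0,0,0],[0,0,15],[0,0,30],[0,0,35],[0,0,35]],"dr":[[0,0,0],[0,0,0],[0,0,0],[0,0,0],[0,0,0]],"jaw":[255,255,255,255,255]}'
python3 -m jog '{"travel":[[0,0,30],[15,23.7,0],[15,23.7,0],[15,23.7,0],[15,23.7,0]],"dr":[[0,0,0],[0,0,0],[0,0,0],[0,0,0],[0,0,0]],"jaw":[255,255,255,255,255]}'
python3 -m jog '{"travel":[[15,23.7,0],[15,23.7,0],[15,23.7,0],[16,23.7,0],[0,0,0]],"dr":[[0,0,0],[0,0,0],[0,0,0],[0,0,0],[0,0,0]],"jaw":[255,255,255,255,255]}'
python3 -m jog '{"travel":[[0,0,0],[0,0,0]],"dr":[[0,0,0],[0,0,0]],"jaw":[255,255]}'
sed -i 's/^def pix/import functools\ncamera_info=functools.lru_cache(camera_info)\ndef pix/' h.py
python3 - <<'E'
from h import *
np.set_printoptions(precision=4,suppress=True)
s=np.mean([read_camera("scene") for _ in range(6)],0)[:,:,::-1].astype(np.uint8); t=read_camera("top")[:,:,::-1]
st=get_state(); P=st["eef_pos"]; print(P,st["opening"],st["contact_force"],st["qpos"])
cv2.imwrite("pics/s9.png",s);cv2.imwrite("pics/t9.png",t)
# predicted bit end & head centre (camera frame)
print(pix("scene",[[.5962,-.0393,.163],[.5962,-.0393,.1465],[.6062,-.0393,.163],[.5962,-.0293,.163]]))
cv2.imwrite("pics/v9.png",np.hstack([cell(s,205,155,45,56,400,500),cell(t,245,140,56,70,400,500)]))
E
```

```text
time: 12.73
eef_pos: [0.4743, -0.2281, 0.1862]
tcp_rot: [-0.167, 0.986, 0.001, -0.001]
contact_force: [0.4, -0.5, -1.1]
opening: 0.307
time: 13.15
eef_pos: [0.5355, -0.1331, 0.216]
tcp_rot: [-0.166, 0.986, 0.0, -0.0]
contact_force: [0.3, 0.1, -2.3]
opening: 0.31
time: 13.57
eef_pos: [0.5977, -0.0354, 0.2155]
tcp_rot: [-0.169, 0.986, 0.001, -0.0]
contact_force: [-0.1, -0.2, -1.2]
opening: 0.312
time: 13.73
eef_pos: [0.5958, -0.0395, 0.2156]
tcp_rot: [-0.167, 0.986, 0.0, -0.001]
contact_force: [0.4, -0.1, -1.4]
opening: 0.31
[ 0.5964 -0.0401  0.2167] 0.30565496385389224 [ 0.8824 -0.03   -2.5347] [-0.2368  0.1099  1.7627 -0.      1.2688 -2.1412]
[[224.882  186.2174]
 [225.089  190.2293]
 [222.9603 188.4154]
 [227.8721 187.5217]]
```

View pics/v9.png

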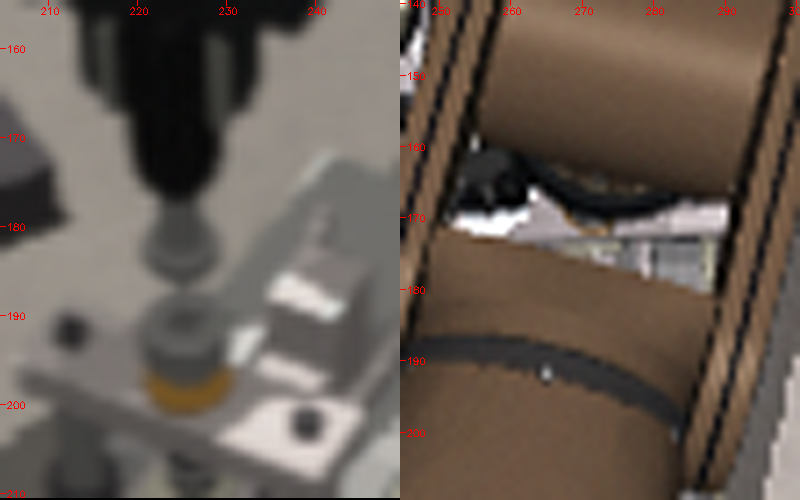

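The driver lines up over the head, with the bit end at scene (225,186.5) and the head at (225,190). I'll lower it to contact.

```bash
python3 -m jog '{"travel":[[0,0,-6],[0,0,-6],[0,0,-2],[0,0,0]],"dr":[[0,0,0],[0,0,0],[0,0,0],[0,0,0]],"jaw":[255,255,255,255]}' 100
for i in 1 2 3; do python3 -m jog '{"travel":[[0,0,-2],[0,0,0]],"dr":[[0,0,0],[0,0,0]],"jaw":[255,255]}'; done
```

```text
time: 14.42
eef_pos: [0.5957, -0.0393, 0.2009]
tcp_rot: [-0.167, 0.986, 0.001, -0.001]
contact_force: [0.3, -0.5, -1.5]
opening: 0.306
time: 14.58
eef_pos: [0.5964, -0.0394, 0.2001]
tcp_rot: [-0.167, 0.986, 0.0, -0.0]
contact_force: [-0.0, -0.5, -2.5]
opening: 0.303
time: 14.75
eef_pos: [0.5965, -0.0394, 0.1983]
tcp_rot: [-0.167, 0.986, 0.0, -0.0]
contact_force: [-1.2, -0.1, -1.7]
opening: 0.306
time: 14.92
eef_pos: [0.5971, -0.0395, 0.1976]
tcp_rot: [-0.167, 0.986, -0.0, 0.001]
contact_force: [-0.6, 0.5, 1.4]
opening: 0.308
```

```bash
python3 -m jog '{"travel":[[0,0,-1.5],[0,0,0],[0,0,0],[0,0,0]],"dr":[[0,0,-4],[0,0,-4],[0,0,-4],[0,0,-4]],"jaw":[255,255,255,255]}'
for i in 1 2; do python3 -m jog '{"travel":[[0,0,0],[0,0,0],[0,0,0],[0,0,0]],"dr":[[0,0,-4],[0,0,-4],[0,0,-4],[0,0,-4]],"jaw":[255,255,255,255]}'; done
```

```text
time: 15.25
eef_pos: [0.5979, -0.0398, 0.1974]
tcp_rot: [-0.026, 1.0, -0.001, 0.002]
contact_force: [-1.2, 0.0, 4.4]
opening: 0.306
time: 15.58
eef_pos: [0.5981, -0.0398, 0.1974]
tcp_rot: [0.113, 0.994, -0.0, 0.002]
contact_force: [-0.6, 0.5, 4.2]
opening: 0.304
time: 15.92
eef_pos: [0.5981, -0.0397, 0.1972]
tcp_rot: [0.251, 0.968, 0.0, 0.002]
contact_force: [-0.1, 0.2, 3.1]
opening: 0.303
```

```bash
for i in 1 2 3; do python3 -m jog '{"travel":[[0,0,-0.4],[0,0,0],[0,0,0],[0,0,0]],"dr":[[0,0,-4],[0,0,-4],[0,0,-4],[0,0,-4]],"jaw":[255,255,255,255]}'; done
python3 -c "
from plant import *
print(get_state()['wrist_torque'],get_state()['qpos'])"
```

```text
time: 16.25
eef_pos: [0.5969, -0.0396, 0.1948]
tcp_rot: [0.383, 0.924, 0.0, 0.001]
contact_force: [0.8, -0.5, -1.8]
opening: 0.305
time: 16.58
eef_pos: [0.5971, -0.0398, 0.1943]
tcp_rot: [0.508, 0.862, 0.0, 0.001]
contact_force: [1.9, -1.2, -1.8]
opening: 0.31
time: 16.92
eef_pos: [0.597, -0.0399, 0.1939]
tcp_rot: [0.622, 0.783, -0.0, 0.001]
contact_force: [0.7, -1.7, -2.3]
opening: 0.306
[-0.18725717 -0.23958941  0.07881643] [-2.35829449e-01  1.29092504e-01  1.78416318e+00 -8.08550716e-04
  1.22679380e+00 -4.62513763e-01]
```

The force fell back to the hanging weight and the torque is now 0.079 N m, so the bit has dropped in and is turning the screw. I'll seat it.

```bash
python3 -m jog '{"travel":[[0,0,-2],[0,0,-2],[0,0,-2],[0,0,0]],"dr":[[0,0,0],[0,0,0],[0,0,0],[0,0,0]],"jaw":[255,255,255,255]}'
for i in 1 2; do python3 -m jog '{"travel":[[0,0,-1.5],[0,0,0]],"dr":[[0,0,0],[0,0,0]],"jaw":[255,255]}'; done
python3 -c "
from plant import *
print(get_state()['wrist_torque'],get_state()['contact_force'])"
```

```text
time: 17.25
eef_pos: [0.5976, -0.04, 0.1905]
tcp_rot: [0.62, 0.784, 0.0, 0.002]
contact_force: [-1.6, -0.2, 5.2]
opening: 0.305
time: 17.42
eef_pos: [0.5977, -0.04, 0.1894]
tcp_rot: [0.62, 0.784, 0.0, 0.002]
contact_force: [-2.0, -0.7, 7.1]
opening: 0.304
time: 17.58
eef_pos: [0.5977, -0.0401, 0.1886]
tcp_rot: [0.62, 0.784, 0.0, 0.002]
contact_force: [-2.6, -0.4, 9.4]
opening: 0.305
[-0.16053287  0.68734665 -0.00539372] [-2.57805423 -0.36267096  9.38960138]
```

```bash
python3 -m jog '{"travel":[[-1,0,0],[0,0,0],[0,0,0],[0,0,0]],"dr":[[0,0,4],[0,0,-4],[0,0,0],[0,0,0]],"jaw":[255,255,255,255]}'
python3 -m jog '{"travel":[[0,0,0],[0,0,0],[0,0,0],[0,0,0],[0,0,0]],"dr":[[0,0,-4],[0,0,-4],[0,0,-4],[0,0,-4],[0,0,-4]],"jaw":[255,255,255,255,255]}'
python3 -c "
from plant import *
print(get_state()['wrist_torque'],get_state()['contact_force'])"
```

```text
time: 17.92
eef_pos: [0.5973, -0.0401, 0.1886]
tcp_rot: [0.621, 0.784, 0.001, 0.003]
contact_force: [-0.6, -0.7, 9.0]
opening: 0.306
time: 18.33
eef_pos: [0.597, -0.04, 0.188]
tcp_rot: [0.748, 0.663, 0.001, 0.002]
contact_force: [-1.4, -0.7, 7.8]
opening: 0.304
[-0.12643286  0.34056881  0.06997363] [-1.44035245 -0.74743258  7.77853978]
```

It is seated: z falls with the screw at its pitch, and the torque is 0.07 N m. I'll turn about 94° more, recording averaged views at each stage to track the foot.

```bash
cat > snap.py <<'E'
import sys; from h import *
s=np.mean([read_camera("scene") for _ in range(5)],0); np.save(f"pics/a{sys.argv[1]}.npy",s[150:260,170:290]); print(get_state()["wrist_torque"][2])
E
python3 snap.py 0
for i in 1 2 3; do
python3 -m jog '{"travel":[[0,0,-0.3],[0,0,0],[0,0,0],[0,0,0],[0,0,0]],"dr":[[0,0,-6],[0,0,-6],[0,0,-6],[0,0,-6],[0,0,0]],"jaw":[255,255,255,255,255]}'|grep -v time; python3 snap.py $i; done
python3 - <<'E'
import numpy as np,cv2
A=[np.load(f"pics/a{i}.npy").mean(2).astype(np.float32) for i in range(4)]
# columns 170.., rows 150..  foot approx cols 216-230 rows 206-217 ; head cols 219-232 rows 186-200
for nm,(x0,x1,y0,y1) in dict(foot=(216,231,203,219),head=(219,232,187,202),post=(210,217,195,212)).items():
    for i in range(1,4):
        a=A[0][y0-150:y1-150,x0-170:x1-170];b=A[i][y0-150:y1-150,x0-170:x1-170]
        W=np.eye(2,3,dtype=np.float32)
        try: c,W=cv2.findTransformECC(a,b,W,cv2.MOTION_TRANSLATION,(3,200,1e-6)); print(nm,i,W[:,2],round(c,4),round(float(np.abs(a-b).mean()),2))
        except Exception as e: print(nm,i,"fail")
E
```

```text
0.03195983433414207
eef_pos: [0.5968, -0.0399, 0.1873]
tcp_rot: [0.87, 0.493, 0.001, 0.001]
contact_force: [-0.9, -0.3, 6.2]
opening: 0.307
-0.0641292103792524
eef_pos: [0.5966, -0.0399, 0.1867]
tcp_rot: [0.953, 0.301, 0.001, 0.001]
contact_force: [-1.1, -0.1, 6.1]
opening: 0.307
-0.002907403507951146
eef_pos: [0.5964, -0.0397, 0.186]
tcp_rot: [0.995, 0.097, 0.001, 0.0]
contact_force: [-1.1, 0.1, 5.3]
opening: 0.303
-0.030091527508941857
foot 1 [-0.01375809 -0.0188008 ] 0.9927 2.82
foot 2 [-0.20931835 -0.07984054] 0.938 2.8
foot 3 [-0.0308268 -0.0004251] 0.995 2.77
head 1 [-0.04808813  0.08500285] 0.9605 2.2
head 2 [-0.1368788  0.1403251] 0.8908 3.35
head 3 [-0.07579872  0.19981784] 0.9374 3.06
post 1 [-0.00378334 -0.00201278] 1.0 0.36
post 2 fail
post 3 [0.7740444 0.858613 ] 0.9967 1.55
```

Run:
```python
import numpy as np,cv2
s8=cv2.imread("pics/s8.png");s7=cv2.imread("pics/s7.png")
L=[s8[180:225,205:242]]+[np.load(f"pics/a{i}.npy")[:,:,::-1][30:75,35:72] for i in(0,3)]
cv2.imwrite("pics/v10.png",np.hstack([cv2.resize(np.clip(l*1.2,0,255).astype(np.uint8),(264,324),interpolation=cv2.INTER_CUBIC) for l in L]))
for c in(221,223,225,227):
    print(c,[np.round(l.astype(float).mean(2)[202-180:218-180,c-205]).astype(int).tolist() for l in L])
```

```text
221 [[100, 89, 112, 156, 153, 115, 113, 120, 138, 183, 144, 124, 165, 111, 103, 147], [87, 84, 88, 99, 102, 104, 114, 122, 125, 132, 110, 101, 117, 95, 101, 141], [87, 84, 89, 99, 102, 104, 113, 119, 122, 133, 124, 105, 117, 95, 105, 152]]
223 [[135, 96, 87, 92, 91, 101, 105, 109, 125, 143, 167, 138, 142, 180, 107, 112], [93, 85, 83, 85, 89, 102, 111, 111, 116, 125, 132, 121, 122, 122, 90, 108], [94, 86, 84, 86, 89, 100, 102, 104, 111, 125, 130, 121, 121, 122, 92, 114]]
225 [[188, 115, 89, 79, 58, 51, 66, 60, 71, 127, 179, 168, 125, 144, 172, 107], [107, 91, 84, 78, 58, 48, 71, 67, 65, 105, 121, 118, 115, 116, 107, 91], [107, 91, 84, 79, 58, 44, 61, 68, 63, 92, 121, 123, 114, 114, 118, 94]]
227 [[214, 188, 113, 88, 80, 60, 67, 58, 63, 113, 139, 177, 134, 147, 206, 150], [115, 108, 88, 83, 78, 56, 68, 68, 57, 92, 123, 123, 107, 113, 116, 100], [116, 108, 88, 83, 78, 53, 57, 66, 59, 86, 125, 121, 108, 105, 117, 101]]
```

View pics/v10.png

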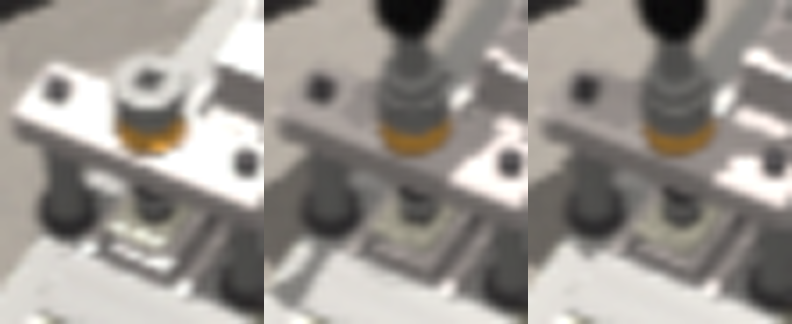

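The collar is seated on the head (both right panels). My estimate of the turn is about 3.6 rad, so I'll add 20° and then lift the driver out.

```bash
python3 -m jog '{"travel":[[0,0,-0.3],[0,0,0],[0,0,0],[0,0,0],[0,0,0]],"dr":[[0,0,-5],[0,0,-5],[0,0,-5],[0,0,-5],[0,0,0]],"jaw":[255,255,255,255,255]}'
python3 -m jog '{"travel":[[0,0,0],[0,0,0],[0,0,1.5],[0,0,1.5],[0,0,0]],"dr":[[0,0,0],[0,0,3],[0,0,0],[0,0,0],[0,0,0]],"jaw":[255,255,255,255,255]}'
python3 -m jog '{"travel":[[0,0,4],[0,0,6],[0,0,8],[0,0,12],[0,0,0]],"dr":[[0,0,0],[0,0,0],[0,0,0],[0,0,0],[0,0,0]],"jaw":[255,255,255,255,255]}'
```

```text
time: 21.0
eef_pos: [0.5963, -0.0396, 0.1855]
tcp_rot: [0.997, -0.077, 0.001, 0.0]
contact_force: [-1.3, 0.1, 4.6]
opening: 0.305
time: 21.42
eef_pos: [0.5955, -0.0395, 0.186]
tcp_rot: [0.999, -0.051, -0.0, -0.0]
contact_force: [1.4, -0.5, -0.8]
opening: 0.305
time: 21.83
eef_pos: [0.5971, -0.0397, 0.2205]
tcp_rot: [0.999, -0.051, 0.003, 0.0]
contact_force: [0.5, -0.2, -0.5]
opening: 0.307
```

```bash
python3 -m jog '{"travel":[[-15,-23.7,0],[-15,-23.7,0],[-15,-23.7,0],[-15,-23.7,0],[-15,-23.7,0]],"dr":[[0,0,0],[0,0,0],[0,0,0],[0,0,0],[0,0,0]],"jaw":[255,255,255,255,255]}'
python3 -m jog '{"travel":[[-15,-23.7,0],[-15,-23.7,0],[-15,-23.7,0],[0,0,-25],[0,0,-25]],"dr":[[0,0,0],[0,0,0],[0,0,0],[0,0,0],[0,0,0]],"jaw":[255,255,255,255,255]}'
python3 -m jog '{"travel":[[0,0,-25],[0,0,-25],[0,0,-15],[0,0,0],[0,0,0]],"dr":[[0,0,0],[0,0,0],[0,0,0],[0,0,0],[0,0,0]],"jaw":[255,255,255,255,255]}'
```

```text
time: 22.25
eef_pos: [0.5199, -0.1588, 0.2173]
tcp_rot: [0.999, -0.051, 0.0, 0.0]
contact_force: [-1.1, -0.5, -1.4]
opening: 0.305
time: 22.67
eef_pos: [0.4763, -0.2317, 0.1691]
tcp_rot: [0.999, -0.052, 0.003, 0.002]
contact_force: [0.5, -0.0, -2.1]
opening: 0.303
time: 23.08
eef_pos: [0.4753, -0.2288, 0.1014]
tcp_rot: [0.999, -0.051, -0.001, -0.0]
contact_force: [0.5, -0.3, -0.2]
opening: 0.306
```

```bash
python3 -m jog '{"travel":[[0,0,-7],[0,0,-7],[0,0,-5],[0,0,-4],[0,0,0]],"dr":[[0,0,0],[0,0,0],[0,0,0],[0,0,0],[0,0,0]],"jaw":[255,255,255,255,255]}'
python3 -m jog '{"travel":[[0,0,-3],[0,0,-2],[0,0,-1.5],[0,0,0]],"dr":[[0,0,0],[0,0,0],[0,0,0],[0,0,0]],"jaw":[255,255,255,255]}'
```

```text
time: 23.5
eef_pos: [0.4751, -0.2287, 0.0777]
tcp_rot: [0.999, -0.051, -0.001, -0.0]
contact_force: [-0.3, -0.0, -1.9]
opening: 0.302
time: 23.83
eef_pos: [0.476, -0.2293, 0.0735]
tcp_rot: [0.999, -0.051, 0.0, -0.0]
contact_force: [-1.2, 1.4, 4.5]
opening: 0.308
```

```bash
python3 -m jog '{"travel":[[0,0,1],[0,0,0],[0,0,0],[0,0,0],[0,0,0]],"dr":[[0,0,0],[0,0,0],[0,0,0],[0,0,0],[0,0,0]],"jaw":[255,0,0,0,0]}'
python3 -m jog '{"travel":[[0,0,15],[0,0,25],[0,0,25],[0,0,20],[4,30,0]],"dr":[[0,0,0],[0,0,0],[0,0,0],[0,0,0],[0,0,2]],"jaw":[0,0,0,0,0]}'
python3 -m jog '{"travel":[[6.8,31.4,0],[6.8,31.4,0],[6.8,31.4,0],[6.8,31.4,0],[6.8,31.4,0]],"dr":[[0,0,1.5],[0,0,1.5],[0,0,1.5],[0,0,1.5],[0,0,1.2]],"jaw":[0,0,0,0,0]}'
python3 -m jog '{"travel":[[0,0,0]],"dr":[[0,0,0]],"jaw":[0]}'
python3 - <<'E'
from h import *
s=np.mean([read_camera("scene") for _ in range(5)],0)[:,:,::-1]; t=np.mean([read_camera("top") for _ in range(5)],0)[:,:,::-1]
cv2.imwrite("pics/s11.png",s);cv2.imwrite("pics/t11.png",t); np.save("pics/s11.npy",s[150:260,170:290])
st=get_state(); print(st["eef_pos"],st["tcp_rot"])
s8=cv2.imread("pics/s8.png")
cv2.imwrite("pics/v11.png",np.hstack([cell(s8,205,180,36,45,266,333),cell(np.clip(s,0,255).astype(np.uint8),205,180,36,45,266,333),cell(np.clip(s,0,255).astype(np.uint8),180,135,36,45,266,333)]))
E
```

```text
time: 24.25
eef_pos: [0.4756, -0.2291, 0.0731]
tcp_rot: [0.999, -0.051, 0.0, 0.0]
contact_force: [0.2, 0.4, -0.7]
opening: 0.858
time: 24.67
eef_pos: [0.4825, -0.2041, 0.164]
tcp_rot: [0.999, -0.035, 0.005, 0.004]
contact_force: [0.5, 0.4, 0.6]
opening: 1.004
time: 25.08
eef_pos: [0.5137, -0.0406, 0.1582]
tcp_rot: [1.0, 0.03, 0.0, 0.0]
contact_force: [1.3, 0.8, 0.2]
opening: 1.001
time: 25.17
eef_pos: [0.5139, -0.0376, 0.1581]
tcp_rot: [0.999, 0.032, 0.0, -0.001]
contact_force: [0.3, 0.4, 0.5]
opening: 1.001
[ 0.51350507 -0.04288111  0.15809665] [ 9.99587128e-01  2.87327833e-02 -7.32222263e-06  1.63540572e-05][ WARN:0@37.370] global loadsave.cpp:1063 imwrite_ Unsupported depth image for selected encoder is fallbacked to CV_8U.
```

View pics/v11.png

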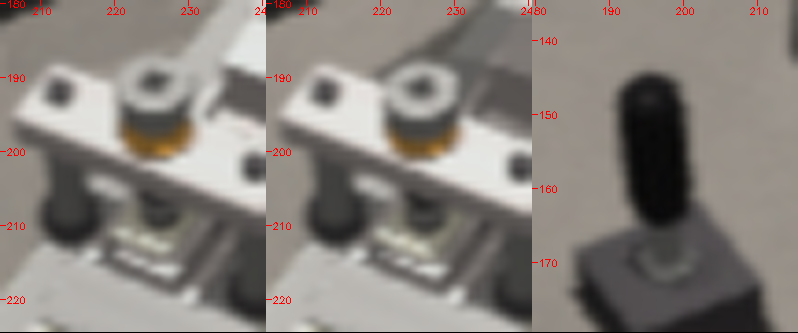

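The driver stands upright in its stand, and the head is visibly lower. I'll check the screw angle from the recess in the top view and the head's drop.

```bash
cat > fit.py <<'E'
from h import *
from scipy.optimize import minimize
k=16
def rend(n,c,y,z,x0,y0,w,h,sg):
    q=[(c[0]+.0055*(a*np.cos(y)-b*np.sin(y)),c[1]+.0055*(a*np.sin(y)+b*np.cos(y)),z) for a,b in((1,1),(-1,1),(-1,-1),(1,-1))]
    p=(pix(n,q)+.5-[x0,y0])*k; m=np.zeros((h*k,w*k),np.float32)
    cv2.fillConvexPoly(m,np.round(p*16).astype(np.int32),1,cv2.LINE_AA,4)
    return cv2.resize(cv2.GaussianBlur(m,(0,0),sg*k),(w,h),interpolation=cv2.INTER_AREA)
for f,z in(("8",.1465),("11",.1425)):
  for n,(x0,y0,w,h) in(("top",(269,163,7,7)),("scene",(222,187,8,7))):
    G=cv2.imread(f"pics/{n[0]}{f}.png").mean(2)
    if n=="scene" and f=="11": y0+=1
    P=G[y0:y0+h,x0:x0+w]; yy,xx=np.mgrid[:h,:w]; R=[]
    def cost(v,y):
        m=rend(n,v[:2]/1000,y,z,x0,y0,w,h,abs(v[2])+.2).ravel()
        A=np.c_[np.ones(m.size),m,m*xx.ravel(),m*yy.ravel()]; r=np.linalg.lstsq(A,P.ravel(),rcond=None); return ((A@r[0]-P.ravel())**2).mean()**.5
    for d in range(0,90,10):
        b=minimize(cost,[596.2,-39.5,.3],args=(.059-np.radians(d),),method="Nelder-Mead",options=dict(maxiter=120)); R.append(round(b.fun,1))
    print(n,f,R)
E
timeout 200 python3 fit.py
python3 - <<'E'
import cv2,numpy as np
a=cv2.imread("pics/s8.png").mean(2);b=cv2.imread("pics/s11.png").mean(2)
for n,(x0,x1,y0,y1) in dict(head=(218,233,185,198),foot=(218,230,204,214)).items():
    A=cv2.resize(a[y0:y1,x0:x1],None,fx=10,fy=10,interpolation=cv2.INTER_CUBIC).astype(np.float32)
    B=cv2.resize(b[y0-4:y1+4,x0-2:x1+2],None,fx=10,fy=10,interpolation=cv2.INTER_CUBIC).astype(np.float32)
    r=cv2.matchTemplate(B,A,cv2.TM_CCOEFF_NORMED); _,m,_,l=cv2.minMaxLoc(r); print(n,(l[0]-20)/10,(l[1]-40)/10,m)
t=cv2.imread("pics/t11.png").mean(2); print(t[162:171,267:278].astype(int))
E
```

```text
top 8 [np.float64(16.8), np.float64(21.4), np.float64(23.1), np.float64(23.6), np.float64(23.2), np.float64(22.1), np.float64(20.0), np.float64(16.5), np.float64(15.5)]
scene 8 [np.float64(11.5), np.float64(11.4), np.float64(11.4), np.float64(11.6), np.float64(11.9), np.float64(12.0), np.float64(12.1), np.float64(12.0), np.float64(11.7)]
top 11 [np.float64(43.6), np.float64(39.7), np.float64(37.2), np.float64(37.7), np.float64(41.0), np.float64(43.6), np.float64(44.9), np.float64(45.1), np.float64(45.0)]
scene 11 [np.float64(20.6), np.float64(20.6), np.float64(20.5), np.float64(20.3), np.float64(21.2), np.float64(21.1), np.float64(21.1), np.float64(20.4), np.float64(21.3)]
head 0.0 1.1 0.7811444401741028
foot -0.2 0.2 0.9662967324256897
[[200 185 189 239 242 240 239 232 237 236 244]
 [251 203 244 240 231 241 242 238 238 219 248]
 [245 240 238 251  78 188 241 237 241 241 241]
 [207 238 243 247  41  54 109 113 245 239 121]
 [177 241 235 136  95  98  94 167 247 242 157]
 [173 244 220 129 120  94  97 223 245 244 151]
 [ 49 187 247 232 192 142 166 238 244 241 147]
 [ 41  32  78  67 180 233 244 245 245 176 209]
 [ 57  51  47  42  36  27  69 196 202 139 254]]
```

```bash
python3 -m jog '{"travel":[[0,0,-30],[0,0,-30],[0,0,-30],[0,0,-25],[0,0,0]],"dr":[[0,0,0],[0,0,0],[0,0,0],[0,0,0],[0,0,0]],"jaw":[0,0,0,0,0]}' 40
python3 -m jog '{"travel":[[0,0,0],[0,0,0],[0,0,0],[0,0,0],[0,0,0]],"dr":[[0,0,0],[0,0,0],[0,0,0],[0,0,0],[0,0,0]],"jaw":[200,255,255,255,255]}' 40
for i in 1 2 3 4 5 6; do python3 -m jog '{"travel":[[-3,-0.2,0],[-3,-0.2,0],[-3,-0.2,0],[-3,-0.2,0]],"dr":[[0,0,0],[0,0,0],[0,0,0],[0,0,0]],"jaw":[255,255,255,255]}'|grep -E "pos|force"; done
```

```text
time: 26.08
eef_pos: [0.5089, -0.0413, 0.0376]
tcp_rot: [1.0, 0.029, -0.005, -0.002]
contact_force: [-0.5, -0.0, -0.8]
opening: 1.003
time: 26.5
eef_pos: [0.5148, -0.0422, 0.0449]
tcp_rot: [1.0, 0.029, 0.001, 0.0]
contact_force: [-0.4, 2.5, 16.9]
opening: 0.3
eef_pos: [0.5044, -0.0435, 0.0452]
contact_force: [6.5, 1.5, 0.7]
eef_pos: [0.4922, -0.0444, 0.0451]
contact_force: [3.6, -0.1, 7.7]
eef_pos: [0.4801, -0.0452, 0.0451]
contact_force: [2.8, 0.6, 0.2]
eef_pos: [0.4677, -0.046, 0.0451]
contact_force: [2.7, -0.4, 0.6]
eef_pos: [0.4556, -0.0468, 0.045]
contact_force: [5.6, 0.5, 19.5]
eef_pos: [0.4438, -0.0477, 0.0452]
contact_force: [5.9, 1.0, 2.9]
```

```bash
python3 -m jog '{"travel":[[0,0,1.5],[0,0,0],[0,0,0],[0,0,0],[0,0,0]],"dr":[[0,0,0],[0,0,0],[0,0,0],[0,0,0],[0,0,0]],"jaw":[255,0,0,0,0]}'
python3 -m jog '{"travel":[[0,0,20],[0,0,30],[0,0,35],[0,0,35],[0,35,0]],"dr":[[0,0,0],[0,0,0],[0,0,0],[0,0,0],[0,0,0]],"jaw":[0,0,0,0,0]}'
python3 -m jog '{"travel":[[0,40,0],[0,40,0],[0,40,0],[0,40,0],[0,40,0]],"dr":[[0,0,0],[0,0,0],[0,0,0],[0,0,0],[0,0,0]],"jaw":[0,0,0,0,0]}'
python3 -m jog '{"travel":[[0,30,0],[0,0,0],[0,0,0]],"dr":[[0,0,0],[0,0,0],[0,0,0]],"jaw":[0,0,0]}'
python3 - <<'E'
from h import *
s=np.mean([read_camera("scene") for _ in range(3)],0)[:,:,::-1]; t=np.mean([read_camera("top") for _ in range(3)],0)[:,:,::-1]
cv2.imwrite("pics/s11.png",s.astype(np.uint8));cv2.imwrite("pics/t11.png",t.astype(np.uint8))
s,t=s.astype(np.uint8),t.astype(np.uint8)
mont("pics/v12.png",[cell(t,240,155,60,80),cell(t,262,157,20,22),cell(t,305,185,50,50),cell(s,200,150,80,90),cell(s,212,182,28,36),cell(s,180,140,40,50)])
E
sed -i 's/range(0,90,10)/range(0,90,6)/;s/R.append(round(b.fun,1))/R.append(float(round(b.fun,1)))/;s/,("scene",(222,187,8,7))//' fit.py; timeout 200 python3 fit.py
```

```text
time: 28.92
eef_pos: [0.4405, -0.0465, 0.0438]
tcp_rot: [1.0, 0.03, -0.001, -0.0]
contact_force: [0.2, 0.8, -0.3]
opening: 0.85
time: 29.33
eef_pos: [0.4466, -0.0162, 0.1726]
tcp_rot: [1.0, 0.027, 0.007, 0.003]
contact_force: [1.8, -0.0, 1.7]
opening: 0.995
time: 29.75
eef_pos: [0.4407, 0.1899, 0.1643]
tcp_rot: [1.0, 0.029, -0.0, 0.0]
contact_force: [1.3, 0.2, 0.2]
opening: 0.998
time: 30.0
eef_pos: [0.4407, 0.2193, 0.1639]
tcp_rot: [1.0, 0.031, -0.001, 0.0]
contact_force: [-0.9, -0.6, 0.2]
opening: 1.0Traceback (most recent call last):
  File "fit.py", line 10, in <module>
    for n,(x0,y0,w,h) in(("top",(269,163,7,7))):
        ^^^^^^^^^^^^^
ValueError: too many values to unpack (expected 2)
```

View pics/v12.png

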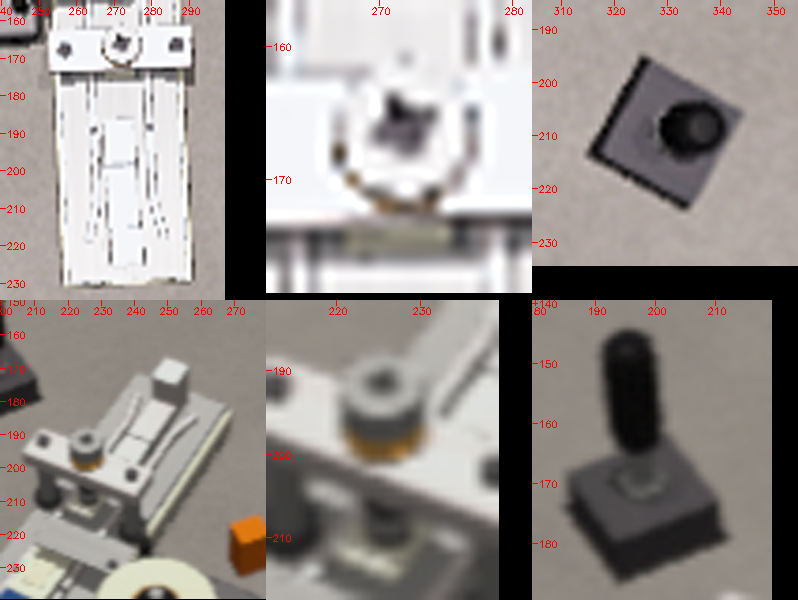

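The block lies flat on the bed between the guides, with its thin end at top row 186, clear of the foot. The driver is upright in its stand. Last, I'll check the screw angle and the foot's drop.

```bash
sed -i 's/(("top",(269,163,7,7)))/[("top",(269,163,7,7))]/' fit.py; timeout 200 python3 fit.py
python3 - <<'E'
from h import *
a=cv2.imread("pics/s0b.png") if 0 else cv2.imread("pics/scene0.png"); a=a.mean(2);b=cv2.imread("pics/s11.png").mean(2)
for n,(x0,x1,y0,y1) in dict(headtop=(219,232,186,194),head=(218,233,185,198),foot=(217,232,206,214),foot2=(217,231,208,213)).items():
    A=cv2.resize(a[y0:y1,x0:x1],None,fx=10,fy=10,interpolation=cv2.INTER_CUBIC).astype(np.float32)
    B=cv2.resize(b[y0-4:y1+4,x0-2:x1+2],None,fx=10,fy=10,interpolation=cv2.INTER_CUBIC).astype(np.float32)
    r=cv2.matchTemplate(B,A,cv2.TM_CCOEFF_NORMED); _,m,_,l=cv2.minMaxLoc(r); print(n,(l[0]-20)/10,(l[1]-40)/10,round(m,3))
print("px/mm head",pix("scene",[[.596,-.039,.1465],[.596,-.039,.1455]])[:,1],"foot",pix("scene",[[.596,-.039,.065],[.596,-.039,.064]])[:,1])
p=at("top",(271.7,186),.06);print("block end",p)
E
```

```text
top 8 [16.8, 19.9, 21.8, 22.8, 23.3, 23.6, 23.4, 23.1, 22.2, 21.3, 20.0, 18.6, 16.3, 15.7, 15.3]
top 11 [28.7, 24.6, 21.0, 16.1, 14.8, 16.4, 23.1, 25.2, 27.7, 29.6, 30.7, 31.2, 31.4, 30.7, 30.3]
headtop 0.1 0.8 0.962
head 0.0 0.8 0.983
foot -0.2 0.4 0.956
foot2 -0.1 0.6 0.97
px/mm head [190.22456673 190.46532859] foot [209.00219296 209.22245265]
block end [ 0.54456939 -0.04222222  0.06      ]
```

Run:
```python
from h import *
I={"start":cv2.imread("pics/scene0.png").mean(2),"in0":cv2.imread("pics/s8.png").mean(2),"end":cv2.imread("pics/s11.png").mean(2)}
x=np.zeros((384,512));x[150:260,170:290]=np.load("pics/s11.npy").mean(2);I["in1"]=x
for p,q in(("start","in0"),("in0","in1"),("in1","end"),("start","end")):
  for n,(x0,x1,y0,y1) in dict(stem=(221,231,204,210),foot=(219,229,208,213),post=(209,218,196,212)).items():
    A=cv2.resize(I[p][y0:y1,x0:x1],None,fx=20,fy=20,interpolation=cv2.INTER_CUBIC).astype(np.float32)
    B=cv2.resize(I[q][y0-2:y1+2,x0-2:x1+2],None,fx=20,fy=20,interpolation=cv2.INTER_CUBIC).astype(np.float32)
    r=cv2.matchTemplate(B,A,cv2.TM_CCOEFF_NORMED); _,m,_,l=cv2.minMaxLoc(r); print(p,q,n,(l[0]-40)/20,(l[1]-40)/20,round(m,3))
for k in I: print(k,[np.round(I[k][206:217,c]).astype(int).tolist() for c in(222,226)])
```

```text
start in0 stem 0.0 0.0 0.993
start in0 foot 0.0 0.0 0.996
start in0 post 0.0 0.0 0.999
in0 in1 stem -0.05 0.0 0.985
in0 in1 foot -0.25 0.4 0.973
in0 in1 post 0.0 0.0 0.999
in1 end stem -0.05 0.0 0.993
in1 end foot 0.05 0.05 0.983
in1 end post 0.0 0.0 0.999
start end stem -0.1 0.0 0.984
start end foot 0.0 0.7 0.978
start end post 0.0 0.0 0.999
start [[125, 116, 116, 120, 133, 168, 150, 101, 88, 87, 93], [70, 48, 64, 59, 57, 105, 143, 178, 123, 87, 86]]
in0 [[130, 121, 120, 125, 136, 173, 158, 134, 163, 145, 100], [72, 51, 66, 62, 59, 109, 149, 185, 139, 145, 200]]
end [[126, 115, 109, 117, 123, 143, 190, 147, 93, 87, 95], [69, 40, 49, 68, 55, 68, 130, 170, 164, 119, 90]]
in1 [[133, 122, 118, 123, 128, 149, 193, 155, 134, 143, 102], [73, 42, 52, 72, 60, 80, 137, 182, 170, 150, 204]]
```

Run:
```python
from h import *
st=cv2.imread("pics/scene0.png").mean(2);i0=cv2.imread("pics/s8.png").mean(2);en=cv2.imread("pics/s11.png").mean(2)
x=np.zeros((384,512));x[150:260,170:290]=np.load("pics/s11.npy").mean(2)
for r0,r1,c0,c1 in((209,213,219,229),(208,213,218,230),(209,212,219,225),(209,213,224,230)):
    S,A,E,X=[v[r0:r1,c0:c1].ravel() for v in(st,i0,en,x)]
    # block-in brightness correction from start->in0 (same foot height)
    g=X*1.0/(A/S)
    q,res,_,_=np.linalg.lstsq(np.c_[S-E,np.ones(S.size)],g-E,rcond=None); rs=np.std(g-E-np.c_[S-E,np.ones(S.size)]@q)
    print((r0,r1,c0,c1),"f",q[0].round(3),"lift mm",(q[0]*3.3).round(2),"rms",rs.round(1),"signal",np.std(S-E).round(1))
```

```text
(209, 213, 219, 229) f 0.189 lift mm 0.62 rms 6.4 signal 19.0
(208, 213, 218, 230) f 0.202 lift mm 0.67 rms 5.7 signal 16.0
(209, 212, 219, 225) f 0.175 lift mm 0.58 rms 7.4 signal 10.0
(209, 213, 224, 230) f 0.28 lift mm 0.92 rms 4.4 signal 16.8
```

Two independent checks agree. The recess angle gives about 3.56 rad, or a 0.73 mm lift, and the foot's drop when the block came out gives 0.6–0.9 mm. Both are inside the 0.3–2.5 mm window, so I'll hand in.

```bash
python3 -c "
from plant import *
print(sign_off())"
```

```text
the job is handed in; nothing more can be done
None
```

The job is handed in. It reports no verdict, so the results below rest on my own checks. At about 31 s of the allowed 72 s, the screw was set, the driver was back in its stand and the block lay on the bed.

**What was done:** I laid the block on the bed, slid it about 38 mm short of the screw's axis under the foot, and turned the screw about 120° clockwise with the driver home. I then stood the driver back and drew the block out.

**Last checks:**
- **Block:** in the last pictures it lies between the guides with its end about 50 mm before the axis. I judged flatness by eye.
- **Driver:** it stands upright, and it seated at the same height as when I picked it up.
- **Screw:** the recess angle puts it at about 3.56 rad, assuming the recess is square to the labeller at 0. The head's 3.3 mm drop and the free foot's 3.2 mm drop fit the turn of about 120°.
- **Drag:** this puts the free sole about 0.7 mm below the block's top. The foot's drop when the block came out gives a rougher 0.6–0.9 mm. Both are inside the 0.3–2.5 mm window, but below the best value of 1.4 mm.

**What disagreed or failed:**
- **Height error:** the reported tool height was about 23 mm too low, so the first grasp shut on top of the tail. I corrected for it.
- **Turn estimate:** I aimed for about 3.95 rad by counting commanded turn. The pictures showed less, probably because the bit caught later than I judged.
- **Pulling force:** it was too noisy to confirm the drag.
- **Bystanders:** I saw no sign that any moved, but I did not measure them at the end.

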